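Zero the piece counter behind the push-latch flap of a wire stripper

ROBOT

A 6-joint arm with a two-finger parallel gripper is mounted at the origin on the work surface. World frame = base frame: x ahead of the robot, y to its left, z up, the work surface at z = 0. Lengths are in m, angles in degrees, forces in N, time in s.
With the tool pointing down it reaches from about 0.4 to 0.925 m from the base axis. Payload 3.4 kg.
Tool frame: the origin (TCP) lies at the very end of the fingers, on their centre line; the grasp point (between the pads) lies bot.pinch_z behind it (bot.pinch_z is the distance from the TCP to the grasp point, in m); x points along the fingers, y is the direction in which the jaws open and shut, and the axes are right-handed (so a half turn about x gives the same grasp; the last joint's range is limited). The gripper opens to 85 mm and grips with 20 to 120 N. Pads are 22 mm wide; open, the fingers measure 114 mm over their backs; the gripper's body (76 mm by 85 mm) begins 54 mm behind the grasp point. The pads swing forward as they close: fully open they stand 13 mm farther back than shut.
Start: joints at [-67.351, 17.578, 86.31, -0, 76.112, -4.211], TCP at [0.26, -0.513, 0.231] pointing down, gripper open.
Joint ranges: [-179.03, 179.03], [-60, 130.46], [8.19, 133.38], [-81.62, 261.62], [5.75, 156.47], [-153.77, 153.77]. Speed limits (degrees/s): [147.25, 147.25, 180, 180, 180, 180].

INTERFACE

Orientations are given as a 3x3 rotation matrix whose columns are the frame's x, y, z axes.
In Python, from rig import bot gives the robot as it stands.
- The arm moves only by the shell command python3 -m crank 'ROWS' [FORCE]. ROWS is a JSON object of lists of equal length, an entry for each row: "hand": the closure in counts, from 0 (fully open) to 255 (shut); "translation": the shift along the tool's x, y, z in mm, a list of three; "yaw": the turn about the tool's x in degrees. A call has 1 to 20 rows; each row shifts and turns the commanded pose from where the row before left it, along the tool's axes as they then stand; what a row does not reach is not made up. A row lasts 1/10 s, in which the tool goes at most 50 mm and 8.59 degrees, less where a joint would pass 70% of its speed; a pose out of reach is approached as far as the arm can. A call is refused whole if a number of a shift passes 50 or a number of a turn 8.59, either way. A call with a gripper value outside its range is refused whole. The fingers move at their own pace and stop on an object; FORCE is the grip in N (left out, the last holds). Time passes only in rows, so rows that do not move let the fingers close. It gives the time, the measured TCP pose, the force and the opening at its end, in the units of the state.
- bot.state(): the state, without advancing time (a new reading comes with each control period).
- bot.snapshot(name): name is "side" or "top" or "wrist"; returns a dict with "image" (384x512x3 uint8, red, green, blue), "mtx" (3x3 intrinsics, pixels), "T" (4x4, takes a point from camera to world coordinates). Camera axes: x right, y down, z forward; pixel columns grow to the right and rows downward; lengths in m; the calibration is good to about 2 mm. A picture is of the moment at which its call begins. There is no depth.
- bot.sign_off(): hands the job in, once; it reports no verdict.
The state is a dict: "time_s": time; "q": joint angles; "joint_vel": joint speeds; "joint_efforts": joint torques, N m; "tool_pos": TCP position; "orientation": TCP orientation; "ft_force": force on the tool from outside, world axes, zero at the start; "wrist_torque": the same for the moment, N m; "opening": finger opening in m.
Only numpy, scipy, OpenCV 4.12 (cv2) and the standard library are available. Lean on these libraries where they do the work, as an engineer would, in place of code of your own. Each camera call takes 0.05 s, during which the arm holds its last target.

TASK

Zero the piece counter of the wire stripper for the next batch: with a fingertip, press the closed green flap on its deck so that the push latch lets go and the flap springs fully open by itself, press the yellow reset button underneath fully in and let it come back out, then swing the flap over and press it down until it latches shut again. Touch the flap from its green outside only, never pinching it or lifting it from below, and leave the loose things on and around the machine where they are.

Things in the scene. Friction and masses are not known exactly. Their poses are not given: they have to be found in the camera images.
- stripper: Cream bench-top wire stripper, black side cheeks, fixed, 260 deep (x) x 312 wide (y) x 107 high. Origin: centre of its underside, on the bench. Its x axis points from the sloping console in front to its back, y to its left, z up. Flat deck 105 above the bench from x = -60 to 130, flap in its middle, clear behind the flap. A red stop button 34 tall stands on the deck at (85, -110).
- flap (a joint): Angle of the green flap (rad): 0 latched, flush with the deck; 2.0 fully open, leaning 25 degrees back past upright, away from the console; firm stop at -0.092, pressed in. Push-push latch: pressing the shut flap in past -0.08 and letting go releases it; its spring then opens it in about 2.5 s if nothing is above. To relatch, swing it shut, press it to the stop, let go. A further press pops it again.
- flap_press (a point): Point on the flap's green outer face at three white ribs, midway between its sides, 54 from the hinge axis, 22 from the free edge; moves with the flap. The place to press: straight down, 5 mm to the firm stop, 2 to 3 N when slow, more when quick. Swinging the flap shut takes 1 to 4 N here. The flap is 84 wide (y), 74 long (2 to 76 from the hinge axis), 5 thick.
- flap_edge (a point): Middle of the flap's free edge at its outer face, 76 from the hinge axis. It moves with the flap.
- flap_hinge (a point): Middle of the flap's hinge axis, fixed on the machine at (40, 0, 107) in its frame: 2 above the deck, at the flap's edge farthest from the console. The axis runs along the machine's y axis. The shut flap reaches from it towards the console (machine -x).
- flap_inside (a point): Centre of the white inner face of the flap, 72 x 82, which faces the well when shut and the console when open; 40 from the hinge axis. Not to be pushed, pinched or pried on. A grey latch tongue 20 wide and 23 long stands on it, 66 from the hinge axis.
- reset (a joint): Travel of the yellow reset button (m): 0 out, 0.006 fully in; it needs 4 N to go fully in and springs back.
- reset_top (a point): Centre of the top face of the round yellow reset button, 22 in diameter, in a well under the flap, pressed straight down. Button out: 94 above the bench, 11 below the deck, 34 from the hinge axis towards the console. The well is open 78 (x) x 87 (y), 36 deep. A black latch housing, 43 wide, top 9 below the deck, stands at its console end, 23 from the button's centre.
- bush: Loose brass guide bush standing on the deck beside the flap, 30 in diameter, 30 tall. Origin: centre of its underside. A bystander.
- reel: Loose empty black reel lying flat on the bench beside the machine, 100 in diameter, 56 tall. Origin: centre of its underside. A bystander.
- spray: Loose blue spray can standing on the bench beside the machine, 52 in diameter, 150 tall. Origin: centre of its underside. A bystander.

How it is judged:
By the outcome, as a careful person would: the job done as asked, in the order asked, and still so for the second after the job is handed in, with the robot touching nothing.
It also fails if it takes over 50 s, if anything falls off the work surface, if the arm or the gripper's body presses on something with over 40 N, if the wrist force passes 120 N, or if a joint passes its speed limit or range.

## Working session

There is one attempt and no reset: what is moved stays moved. The work goes in short steps, Python scripts to look and compute and a shell command to move; the robot and the scene stay as the last step left them, time stands still between calls to the robot, and variables do not carry over. Pictures are saved under pics/ and viewed, and the job is handed in when it is done.

```bash
ls; mkdir -p pics
python3 - <<'E'
from rig import bot
import cv2
s=bot.state();print(s, bot.pinch_z)
for n in("side","top","wrist"):
    r=bot.snapshot(n);cv2.imwrite(f"pics/{n}0.png",r["image"][:,:,::-1]);print(n,r["mtx"].round(1).tolist(),r["T"].round(4).tolist())
E
```

```text
pics
{'time_s': 0.0, 'q': array([-6.73529307e+01,  1.76221769e+01,  8.63840885e+01,  1.45833033e-03,
        7.61126361e+01, -4.21238343e+00]), 'joint_vel': array([ 0.01872965, -0.01061614, -0.04654611, -0.00940716,  0.08669598,
       -0.02108635]), 'joint_efforts': array([ 1.61115663e-04, -4.57540655e+01, -2.51909709e+01,  7.97840880e-05,
        1.32801870e-02,  3.04346372e-06]), 'tool_pos': array([ 0.2594883 , -0.51232105,  0.23038059]), 'orientation': array([[-7.76268490e-04,  4.51797211e-01, -8.92120327e-01],
       [ 1.92472506e-03, -8.92118268e-01, -4.51797843e-01],
       [-9.99997846e-01, -2.06780278e-03, -1.77062112e-04]]), 'ft_force': array([-0.17650484,  0.2367562 , -0.31218855]), 'wrist_torque': array([ 0.00585756, -0.06793102,  0.03407823]), 'opening': 0.0853847530946921} 0.0187
side [[385.7, 0.0, 260.1], [0.0, 385.7, 187.3], [0.0, 0.0, 1.0]] [[-0.9976, -0.0373, 0.0578, 0.541], [-0.0688, 0.5396, -0.8391, 0.7672], [0.0001, -0.8411, -0.5409, 0.5464], [0.0, 0.0, 0.0, 1.0]]
top [[375.6, 0.0, 259.0], [0.0, 375.6, 197.9], [0.0, 0.0, 1.0]] [[0.0291, -0.9975, 0.0646, 0.5152], [-0.9986, -0.0319, -0.0432, 0.0626], [0.0451, -0.0632, -0.997, 0.9511], [0.0, 0.0, 0.0, 1.0]]
wrist [[327.9, 0.0, 258.6], [0.0, 327.9, 188.6], [0.0, 0.0, 1.0]] [[0.4511, -0.8533, -0.2615, 0.3258], [-0.8925, -0.4315, -0.1317, -0.4786], [-0.0005, 0.2928, -0.9562, 0.3726], [0.0, 0.0, 0.0, 1.0]]
```

View pics/side0.png

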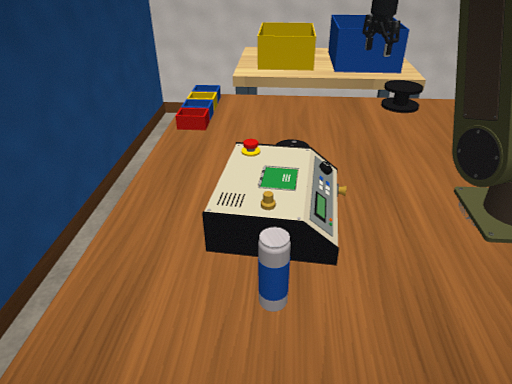

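View pics/top0.png

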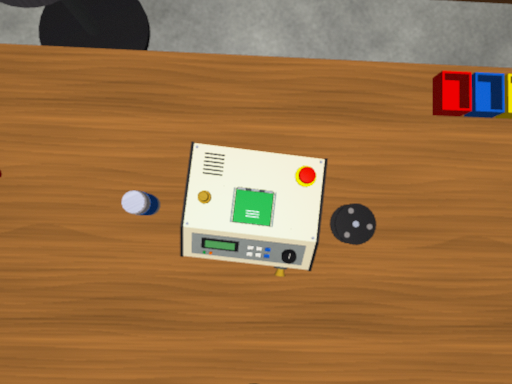

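View pics/wrist0.png

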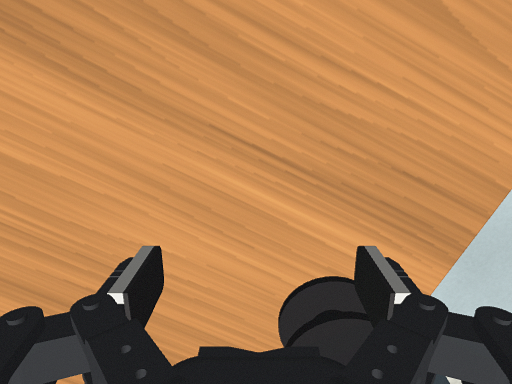

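The top view shows the machine's console facing the robot, with the flap near (253,207), the ribs near (252,214), the bush at (204,197), the reel at (353,224) and the can at (136,203). I'll enlarge both fixed views.

Run:
```python
import cv2
t=cv2.imread("pics/top0.png")[135:275,175:335];cv2.imwrite("pics/top0c.png",cv2.resize(t,None,fx=5,fy=4.2857 if 0 else 5,interpolation=cv2.INTER_CUBIC)[:600,:800])
t=cv2.imread("pics/side0.png")[135:255,200:350];cv2.imwrite("pics/side0c.png",cv2.resize(t,None,fx=5,fy=5,interpolation=cv2.INTER_CUBIC))
```

```text
(no output)
```

View pics/top0c.png

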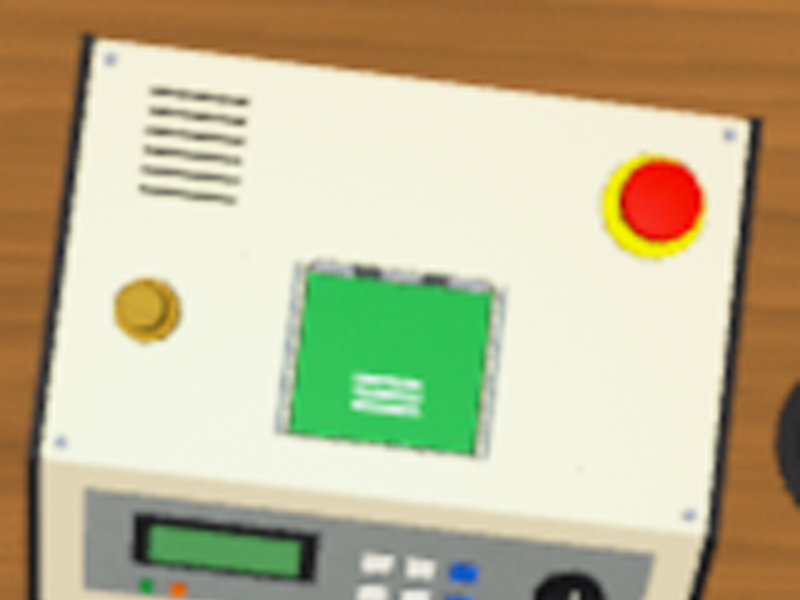

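View pics/side0c.png

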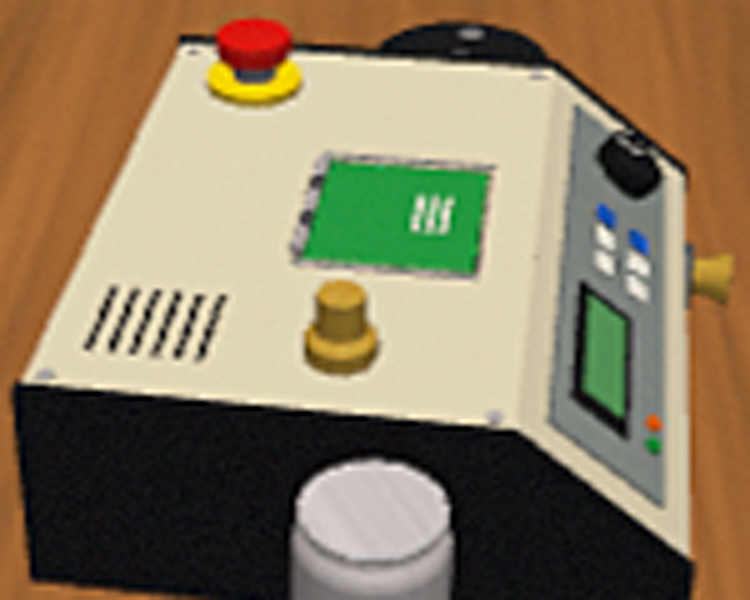

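The crops give matching points: four deck screws, four flap corners and the ribs (crop top (387,395), side (432,214)). Triangulating these.

```bash
cat > h.py <<'E'
import numpy as np, cv2
TOP=dict(K=np.array([[375.6,0,259.0],[0,375.6,197.9],[0,0,1]]),T=np.array([[0.0291,-0.9975,0.0646,0.5152],[-0.9986,-0.0319,-0.0432,0.0626],[0.0451,-0.0632,-0.997,0.9511],[0,0,0,1]]))
SIDE=dict(K=np.array([[385.7,0,260.1],[0,385.7,187.3],[0,0,1]]),T=np.array([[-0.9976,-0.0373,0.0578,0.541],[-0.0688,0.5396,-0.8391,0.7672],[0.0001,-0.8411,-0.5409,0.5464],[0,0,0,1]]))
def P(c): return c["K"]@np.linalg.inv(c["T"])[:3]
def tri(a,ua,b,ub):
    X=cv2.triangulatePoints(P(a),P(b),np.array(ua,float).reshape(2,1),np.array(ub,float).reshape(2,1))[:,0];X=X[:3]/X[3]
    return X,[np.linalg.norm(proj(c,X)-u) for c,u in((a,ua),(b,ub))]
def proj(c,X):
    p=P(c)@np.append(X,1);return p[:2]/p[2]
def atz(c,u,z):
    d=c["T"][:3,:3]@np.linalg.solve(c["K"],[u[0],u[1],1]);o=c["T"][:3,3];return o+d*(z-o[2])/d[2]
E
python3 - <<'E'
from h import *
ct=lambda u:(np.array(u)+.5)/5-.5+[175,135]
cs=lambda u:(np.array(u)+.5)/5-.5+[200,135]
pts={"sBL":((111,60),(45,375)),"sBR":((729,135),(195,52)),"sFL":((61,442),(494,418)),"sFR":((689,515),(538,76)),
"fBL":((307,273),(298,262)),"fBR":((494,292),(327,157)),"fFR":((475,455),(492,170)),"fFL":((289,432),(477,272)),"rib":((387,395),(432,214))}
R={}
for k,(a,b) in pts.items():
    X,e=tri(TOP,ct(a),SIDE,cs(b));R[k]=X;print(k,X.round(4),np.round(e,2),"topray@z105",atz(TOP,ct(a),.107).round(4)[:2], atz(SIDE,cs(b),.107).round(4)[:2])
for a,b in (("sBL","sBR"),("sFL","sFR"),("fBL","fBR"),("fFL","fFR"),("sFL","sBL"),("fFL","fBL"),("fFR","fBR"),("sFR","sBR")):
    d=R[b]-R[a];print(a,b,np.linalg.norm(d).round(4),np.degrees(np.arctan2(d[1],d[0])).round(2))
for n,a,z in(("bushtop",(147,305),.135),("bushbase",(147,310),.105)): print(n,atz(TOP,ct(a),z))
print(tri(TOP,ct((141,303)),SIDE,cs((343,292))))
E
```

```text
sBL [0.6819 0.1701 0.1056] [0.13 0.14] topray@z105 [0.6814 0.1698] [0.6818 0.1719]
sBR [ 0.6571 -0.1123  0.1053] [0.27 0.23] topray@z105 [ 0.6575 -0.1119] [ 0.6561 -0.1088]
sFL [0.5089 0.1854 0.1055] [0.03 0.03] topray@z105 [0.5088 0.1852] [0.509  0.1874]
sFR [ 0.4835 -0.0973  0.1054] [0.25 0.21] topray@z105 [ 0.4841 -0.097 ] [ 0.4832 -0.0941]
fBL [0.5893 0.0785 0.103 ] [0.49 0.5 ] topray@z105 [0.5879 0.0784] [0.5899 0.0845]
fBR [ 0.5825 -0.0062  0.1067] [0.21 0.19] topray@z105 [ 0.582  -0.0062] [ 0.5829 -0.0057]
fFR [5.078e-01 4.000e-04 1.066e-01] [0.25 0.24] topray@z105 [5.083e-01 4.000e-04] [0.5072 0.001 ]
fFL [0.5154 0.0842 0.1051] [0.38 0.38] topray@z105 [0.5162 0.0841] [0.5147 0.0871]
rib [0.5341 0.0407 0.1065] [0.01 0.01] topray@z105 [0.5341 0.0407] [0.534  0.0416]
sBL sBR 0.2834 -95.02
sFL sFR 0.2838 -95.12
fBL fBR 0.0851 -94.58
fFL fFR 0.0841 -95.18
sFL sBL 0.1737 -5.06
fFL fBL 0.0742 -4.38
fFR fBR 0.0751 -5.06
sFR sBR 0.1743 -4.96
bushtop [0.56925354 0.14656991 0.135     ]
bushbase [0.56899171 0.14957045 0.105     ]
(array([0.56894052, 0.14910818, 0.13568209]), [np.float64(0.4848959531808759), np.float64(0.5171863563444934)])
```

The screws put the machine's yaw at -5.05° and its deck centre at (0.583,0.0365). That gives a hinge at (0.5878,0.0360,0.107) and predicts ribs at (0.5340,0.0408), against a measured (0.5341,0.0407,0.1065), so they agree. I'll close the fingers, turn so the jaws lie along the machine's y, and travel above the flap.

```bash
python3 -m crank '{"hand":[255,255,255,255],"translation":[[0,0,0],[0,0,0],[0,0,0],[0,0,0]],"yaw":[8,8,8,8]}' 40
python3 -m crank '{"hand":[255,255,255,255,255,255,255,255,255,255,255,255,255,255,255,255],"translation":[[0,-36,-13.8],[0,-36,-13.8],[0,-36,-13.8],[0,-36,-13.8],[0,-36,-13.8],[0,-36,-13.8],[0,-36,-13.8],[0,-36,-13.8],[0,-36,-13.8],[0,-36,-13.8],[0,-36,-13.8],[0,-36,-13.8],[0,-36,-13.8],[0,-36,-13.8],[0,-36,-13.8],[0,-36,-13.8]],"yaw":[0,0,0,0,0,0,0,0,0,0,0,0,0,0,0,0]}'
python3 -m crank '{"hand":[255,255],"translation":[[0,0,0],[0,0,0]],"yaw":[0,0]}'
python3 - <<'E'
from rig import bot
import cv2,numpy as np
s=bot.state();print(s['time_s'],s['tool_pos'],s['orientation'].round(4).tolist(),s['ft_force'],s['opening'],s['q'].round(1))
for n in("wrist","side"):
    r=bot.snapshot(n);cv2.imwrite(f"pics/{n}1.png",r["image"][:,:,::-1])
    if n=="wrist": print(r["T"].round(4).tolist())
E
```

```text
time_s: 0.55
tool_pos: [0.2596, -0.5127, 0.2309]
orientation: [[-0.0, -0.095, -0.995], [0.001, -0.995, 0.095], [-1.0, -0.001, 0.0]]
ft_force: [-1.0, -0.8, -0.6]
opening: 0.0279
time_s: 2.15
tool_pos: [0.5315, 0.0425, 0.2311]
orientation: [[-0.0, -0.089, -0.996], [-0.0, -0.996, 0.089], [-1.0, 0.0, 0.0]]
ft_force: [0.2, 0.3, 0.3]
opening: -0.0001
time_s: 2.35
tool_pos: [0.531, 0.0415, 0.2308]
orientation: [[-0.001, -0.087, -0.996], [-0.001, -0.996, 0.087], [-1.0, 0.001, 0.001]]
ft_force: [-0.4, 0.4, 0.6]
opening: -0.0001
2.35 [0.53102074 0.04151226 0.23078345] [[-0.0013, -0.0873, -0.9962], [-0.0006, -0.9962, 0.0873], [-1.0, 0.0007, 0.0013]] [-0.39879131  0.42561526  0.55637463] -0.00010751407510855581 [-0.1 14.3 91.3 -0.  74.5 95. ]
[[-0.0881, -0.9522, -0.2924, 0.6051], [-0.9961, 0.0849, 0.0234, 0.0356], [0.0025, 0.2933, -0.956, 0.3728], [0.0, 0.0, 0.0, 1.0]]
```

View pics/wrist1.png

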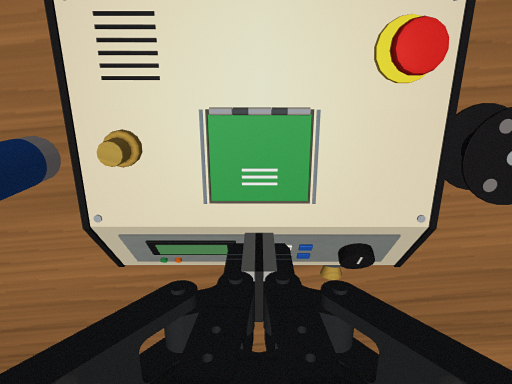

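View pics/side1.png

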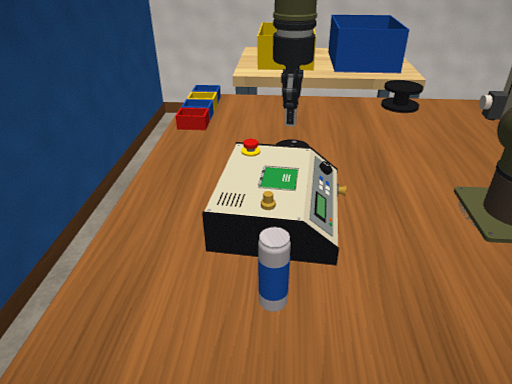

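The wrist view shows the flap square to the fingers, with its ribs at (260,177), its left and right sides at x 208 and 312, and the hinge strip at y 110. The fingers are at x ≈ 259. I'll check the rib position from this view.

```bash
python3 - <<'E'
from h import *
W=dict(K=np.array([[327.9,0,258.6],[0,327.9,188.6],[0,0,1]]),T=np.array([[-0.0881,-0.9522,-0.2924,0.6051],[-0.9961,0.0849,0.0234,0.0356],[0.0025,0.2933,-0.956,0.3728],[0,0,0,1]]))
for n,u in dict(rib=(260,177),FL=(209.5,202.5),FR=(311,202.5),BL=(207.5,115),BR=(312,115)).items(): print(n,atz(W,u,.1065).round(4))
E
python3 -m crank '{"hand":[255,255,255,255,255],"translation":[[40,0,0],[40,0,0],[25,0,0],[0,0,0],[0,0,0]],"yaw":[0,0,0,0,0]}'
```

```text
rib [0.5337 0.04   0.1065]
FL [0.5149 0.0853 0.1065]
FR [ 0.5072 -0.0017  0.1065]
BL [0.5882 0.0772 0.1065]
BR [ 0.5808 -0.0056  0.1065]
time_s: 2.95
tool_pos: [0.531, 0.0398, 0.1266]
orientation: [[-0.001, -0.091, -0.996], [-0.0, -0.996, 0.091], [-1.0, 0.0, 0.001]]
ft_force: [-0.0, 0.1, -0.2]
opening: 0.0002
```

```bash
python3 -m crank '{"hand":[255,255,255,255],"translation":[[10,0,0],[6,0,0],[0,0,0],[0,0,0]],"yaw":[0,0,0,0]}'
python3 -m crank '{"hand":[255,255,255,255,255,255],"translation":[[1,0,0],[1,0,0],[1,0,0],[1,0,0],[1,0,0],[0,0,0]],"yaw":[0,0,0,0,0,0]}'
```

```text
time_s: 3.35
tool_pos: [0.5314, 0.041, 0.1106]
orientation: [[0.0, -0.09, -0.996], [0.0, -0.996, 0.09], [-1.0, -0.0, -0.0]]
ft_force: [0.6, 0.1, -0.1]
opening: -0.0002
time_s: 3.95
tool_pos: [0.5313, 0.041, 0.1052]
orientation: [[-0.0, -0.09, -0.996], [0.0, -0.996, 0.09], [-1.0, -0.0, 0.0]]
ft_force: [0.8, -0.1, -0.4]
opening: -0.0
```

```bash
python3 -m crank '{"hand":[255,255,255],"translation":[[1,0,0],[1,0,0],[0,0,0]],"yaw":[0,0,0]}'
python3 - <<'E'
from rig import bot
import cv2,numpy as np
r=bot.snapshot("side")
im=r["image"][:,:,::-1][90:240,200:350];cv2.imwrite("pics/side2.png",cv2.resize(im,None,fx=4,fy=4,interpolation=cv2.INTER_CUBIC))
print(bot.state()['tool_pos'],bot.state()['ft_force'])
E
```

```text
time_s: 4.25
tool_pos: [0.5314, 0.041, 0.1034]
orientation: [[0.0, -0.09, -0.996], [0.0, -0.996, 0.09], [-1.0, -0.0, -0.0]]
ft_force: [-0.2, -0.3, 1.6]
opening: 0.0001
[0.53139422 0.04093093 0.10338694] [-0.41841592  0.49859827  2.25821936]
```

View pics/side2.png

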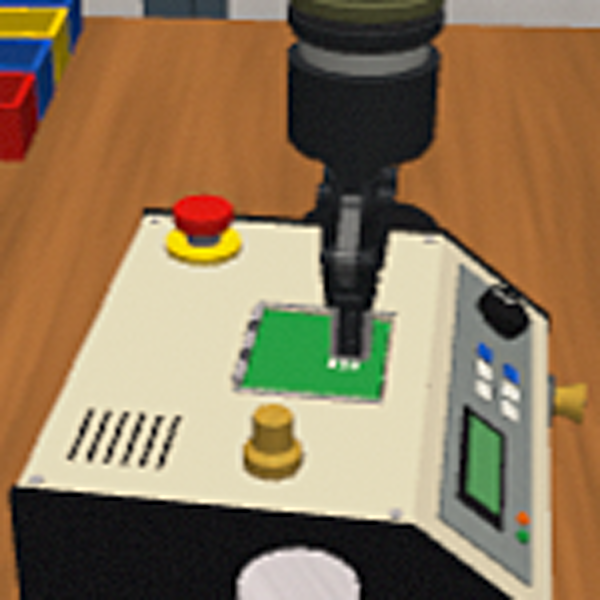

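The finger is on the ribs near (345,362) in the crop, and the force has risen to about 2 N, so contact began near z 0.1045. I'll keep pressing slowly to the stop.

```bash
python3 -m crank '{"hand":[255,255,255,255],"translation":[[1,0,0],[1,0,0],[1,0,0],[0,0,0]],"yaw":[0,0,0,0]}'
python3 -m crank '{"hand":[255,255],"translation":[[0.5,0,0],[0,0,0]],"yaw":[0,0]}'
python3 -m crank '{"hand":[255,255],"translation":[[0.5,0,0],[0,0,0]],"yaw":[0,0]}'
```

```text
time_s: 4.7
tool_pos: [0.5317, 0.0409, 0.1004]
orientation: [[0.001, -0.09, -0.996], [0.0, -0.996, 0.09], [-1.0, -0.0, -0.001]]
ft_force: [-0.0, 0.1, 2.9]
opening: -0.0001
time_s: 4.9
tool_pos: [0.5317, 0.0409, 0.1003]
orientation: [[0.001, -0.09, -0.996], [-0.0, -0.996, 0.09], [-1.0, -0.0, -0.001]]
ft_force: [-0.2, 0.5, 5.2]
opening: 0.0002
time_s: 5.1
tool_pos: [0.5317, 0.0409, 0.1002]
orientation: [[0.001, -0.09, -0.996], [-0.0, -0.996, 0.09], [-1.0, -0.0, -0.001]]
ft_force: [-0.9, 0.7, 8.9]
opening: -0.0002
```

The force is rising with no further motion at z 0.100, so this is the stop. I'll lift straight up and clear.

```bash
python3 -m crank '{"hand":[255,255,255,255,255,255,255,255,255,255],"translation":[[-30,0,0],[-50,0,0],[-50,0,0],[-30,0,0],[0,0,0],[0,0,0],[0,0,0],[0,0,0],[0,0,0],[0,0,0]],"yaw":[0,0,0,0,0,0,0,0,0,0]}'
python3 -m crank '{"hand":[255,255,255,255,255,255,255,255,255,255,255,255,255,255,255,255,255,255,255,255],"translation":[[0,0,0],[0,0,0],[0,0,0],[0,0,0],[0,0,0],[0,0,0],[0,0,0],[0,0,0],[0,0,0],[0,0,0],[0,0,0],[0,0,0],[0,0,0],[0,0,0],[0,0,0],[0,0,0],[0,0,0],[0,0,0],[0,0,0],[0,0,0]],"yaw":[0,0,0,0,0,0,0,0,0,0,0,0,0,0,0,0,0,0,0,0]}'
python3 - <<'E'
from rig import bot
import cv2
for n in("wrist","side"):
    r=bot.snapshot(n);im=r["image"][:,:,::-1]
    if n=="side": im=cv2.resize(im[90:240,200:350],None,fx=4,fy=4,interpolation=cv2.INTER_CUBIC)
    cv2.imwrite(f"pics/{n}3.png",im);print(r["T"].round(4).tolist())
E
```

```text
time_s: 6.1
tool_pos: [0.5309, 0.0409, 0.2583]
orientation: [[-0.002, -0.09, -0.996], [0.0, -0.996, 0.09], [-1.0, 0.0, 0.002]]
ft_force: [0.1, 0.6, -0.4]
opening: 0.0001
time_s: 8.1
tool_pos: [0.5313, 0.0409, 0.2593]
orientation: [[-0.0, -0.09, -0.996], [0.0, -0.996, 0.09], [-1.0, 0.0, 0.0]]
ft_force: [-0.4, 0.5, 0.0]
opening: 0.0
[[-0.0904, -0.9524, -0.291, 0.6052], [-0.9959, 0.087, 0.0246, 0.0347], [0.0018, 0.2921, -0.9564, 0.4015], [0.0, 0.0, 0.0, 1.0]]
[[-0.9976, -0.0373, 0.0578, 0.541], [-0.0688, 0.5396, -0.8391, 0.7672], [0.0001, -0.8411, -0.5409, 0.5464], [0.0, 0.0, 0.0, 1.0]]
```

View pics/side3.png

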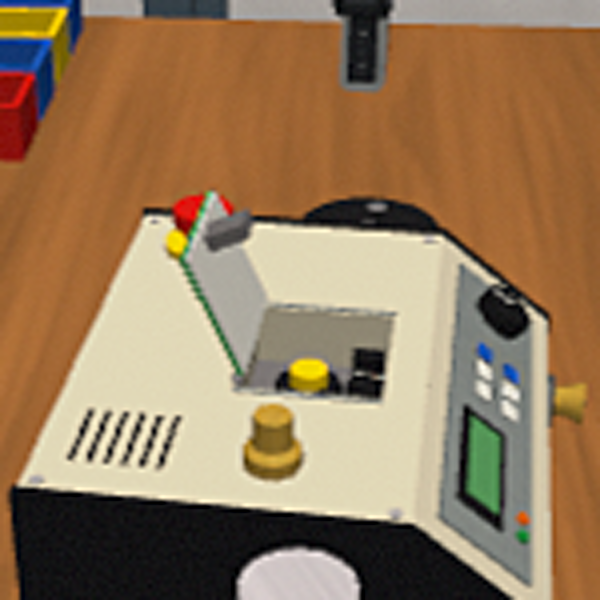

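View pics/wrist3.png

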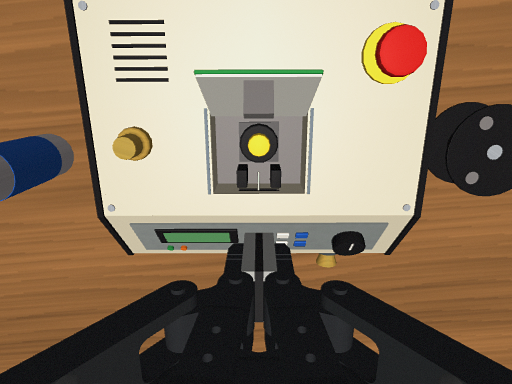

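The flap stands fully open, with its tongue at wrist (258,80–118). The yellow button's top is at wrist (259,146) and side crop (309,368), and the black latch housing's near edge is at wrist y≈166. I'll measure the button, the tongue tip and the housing.

Run:
```python
import cv2
im=cv2.imread("pics/wrist3.png")[60:210,180:340];cv2.imwrite("pics/wrist3c.png",cv2.resize(im,None,fx=5,fy=4,interpolation=cv2.INTER_CUBIC))
im=cv2.imread("pics/side3.png")[180:420,170:420];cv2.imwrite("pics/side3c.png",cv2.resize(im,None,fx=2.4,fy=2.4,interpolation=cv2.INTER_CUBIC))
```

```text
(no output)
```

View pics/wrist3c.png

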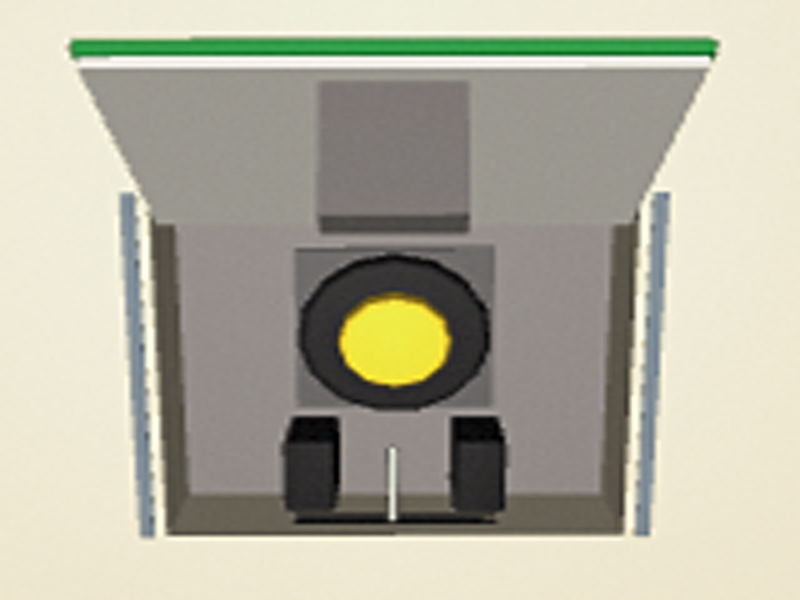

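View pics/side3c.png

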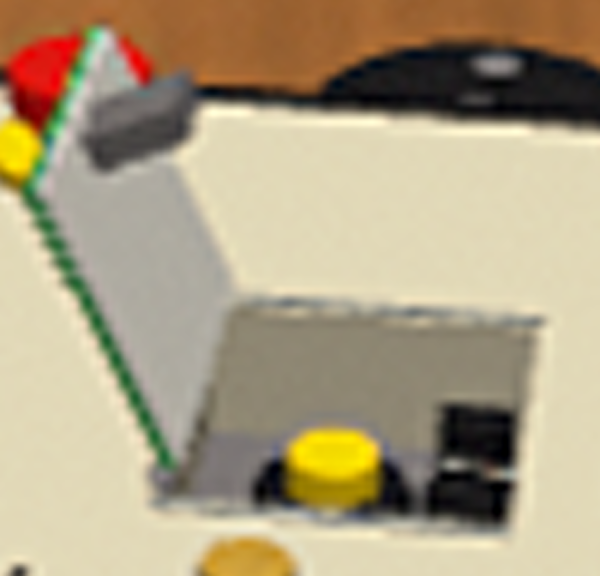

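Run:
```python
from h import *
W=dict(K=np.array([[327.9,0,258.6],[0,327.9,188.6],[0,0,1]]),T=np.array([[-0.0904,-0.9524,-0.291,0.6052],[-0.9959,0.087,0.0246,0.0347],[0.0018,0.2921,-0.9564,0.4015],[0,0,0,1]]))
mx=np.array([.9961,-.0884]);my=np.array([.0884,.9961]);H=np.array([.5878,.0360])
m=lambda X:((X[:2]-H)@mx*1000,(X[:2]-H)@my*1000,X[2]*1000)
us=lambda u:((np.array(u)+.5)/2.4-.5+[170,180]+.5)/4-.5+[200,90]
uw=lambda u:(np.array(u)+.5)/[5,4]-.5+[180,60]
X,e=tri(W,uw((395,340)),SIDE,us((333,452)));print("button",X.round(4),np.round(m(X),1),np.round(e,2))
print("button@z94",np.round(m(atz(W,uw((395,340)),.094)),1), "side",np.round(m(atz(SIDE,us((333,452)),.094)),1))
print("housing@z96",np.round(m(atz(W,uw((395,444)),.096)),1))
for z in(.17,.175,.18):
  for v in(80,215,233): print("tongue",v,z,np.round(m(atz(W,uw((393,v)),z)),1))
for n,a,b in(("eL",(72,48),(32,185)),("eR",(717,48),(100,33))):
  X,e=tri(W,uw(a),SIDE,us(b));print(n,np.round(m(X),1),np.round(e,2))
```

```text
button [0.5543 0.0387 0.0933] [-33.6  -0.3  93.3] [0.33 0.1 ]
button@z94 [-33.1  -0.2  94. ] side [-33.9   0.7  94. ]
housing@z96 [-57.8  -0.2  96. ]
tongue 80 0.17 [2.31e+01 1.00e-01 1.70e+02]
tongue 215 0.17 [1.0e+00 1.0e-01 1.7e+02]
tongue 233 0.17 [-2.0e+00  1.0e-01  1.7e+02]
tongue 80 0.175 [2.30e+01 1.00e-01 1.75e+02]
tongue 215 0.175 [1.40e+00 1.00e-01 1.75e+02]
tongue 233 0.175 [-1.60e+00  1.00e-01  1.75e+02]
tongue 80 0.18 [2.29e+01 1.00e-01 1.80e+02]
tongue 215 0.18 [1.7e+00 1.0e-01 1.8e+02]
tongue 233 0.18 [-1.2e+00  1.0e-01  1.8e+02]
eL [ 27.6  41.  179.4] [0.38 0.09]
eR [ 27.6 -42.1 175.7] [0.36 0.08]
```

Run:
```python
from h import *
im=cv2.imread("pics/side1.png")[0:130,240:350];cv2.imwrite("pics/side1c.png",cv2.resize(im,None,fx=4.5,fy=4.5,interpolation=cv2.INTER_CUBIC))
T=np.array([.531,.0415,.2308]);mx=np.array([.9961,-.0884,0])
us=lambda p:((p-[240,0])+.5)*4.5-.5
for z in(0,.073,.12): print(z,[us(proj(SIDE,T+mx*d+[0,0,z])).round(0).tolist() for d in(-.0425,-.038,-.011,.011,.038,.0425)])
```

```text
0 [[321.0, 570.0], [311.0, 570.0], [250.0, 566.0], [201.0, 563.0], [142.0, 559.0], [132.0, 558.0]]
0.073 [[333.0, 411.0], [322.0, 410.0], [259.0, 407.0], [207.0, 404.0], [144.0, 401.0], [134.0, 400.0]]
0.12 [[342.0, 298.0], [331.0, 298.0], [264.0, 295.0], [211.0, 292.0], [146.0, 290.0], [135.0, 289.0]]
```

View pics/side1c.png

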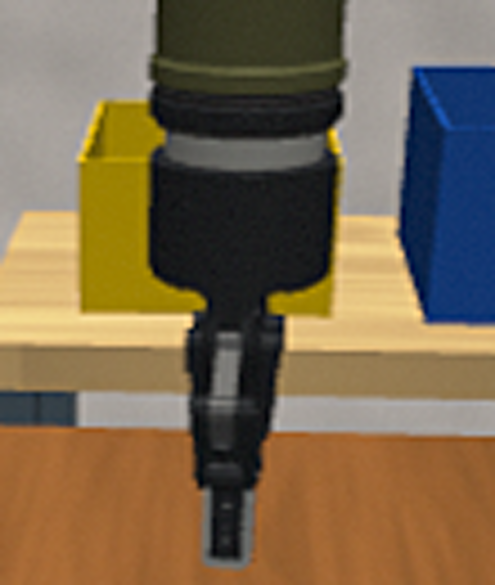

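The gripper's wide body is about ±38 mm along machine x. Seen from the side it only starts about 115 mm above the tip, well above the tongue tip, which is near hinge x -2 to +1 at z≈0.17–0.18. I'll press the button 8 mm to the console side of its centre, which clears both the tongue and the housing (measured 24 mm from the button's centre).

```bash
python3 -m crank '{"hand":[255,255,255,255,255,255,255],"translation":[[0,0,-14.8],[40,0,0],[40,0,0],[40,0,0],[20,0,0],[0,0,0],[0,0,0]],"yaw":[0,0,0,0,0,0,0]}'
python3 - <<'E'
from rig import bot
import cv2
for n in("wrist","side"):
    r=bot.snapshot(n);im=r["image"][:,:,::-1]
    if n=="side": im=cv2.resize(im[90:240,200:350],None,fx=4,fy=4,interpolation=cv2.INTER_CUBIC)
    cv2.imwrite(f"pics/{n}4.png",im)
E
```

```text
time_s: 8.9
tool_pos: [0.5472, 0.0395, 0.1194]
orientation: [[0.0, -0.09, -0.996], [-0.0, -0.996, 0.09], [-1.0, -0.0, -0.0]]
ft_force: [0.4, 0.1, -0.3]
opening: 0.0001
```

View pics/side4.png

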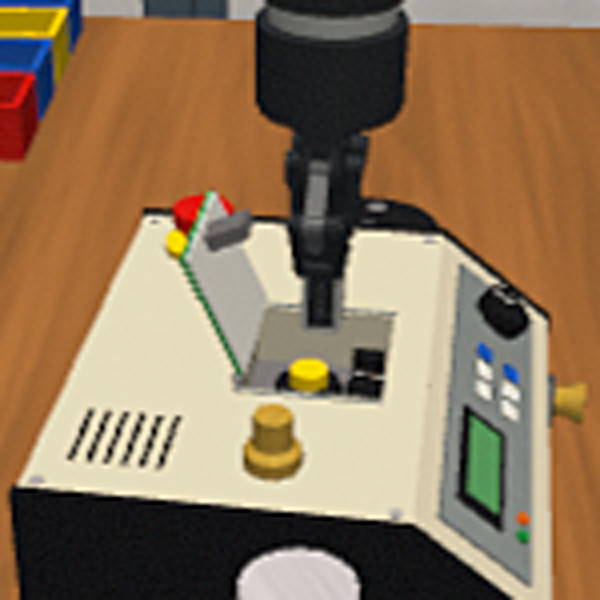

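View pics/wrist4.png

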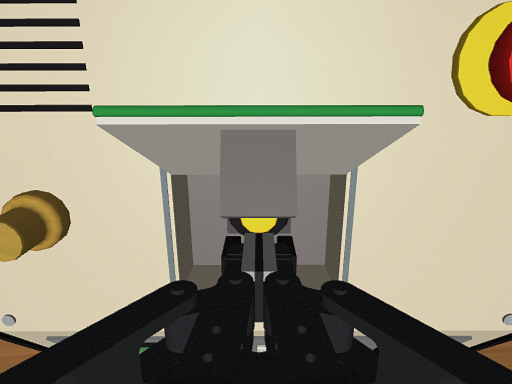

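The fingertip hovers above the button (side (320,325), button at (309,372)), and both flap and tongue are clear. Descending.

```bash
python3 -m crank '{"hand":[255,255,255,255,255],"translation":[[10,0,1],[8,0,0],[3,0,0],[0,0,0],[0,0,0]],"yaw":[0,0,0,0,0]}'
python3 -m crank '{"hand":[255,255,255,255,255,255],"translation":[[2,0,0],[2,0,0],[2,0,0],[1,0,0],[1,0,0],[0,0,0]],"yaw":[0,0,0,0,0,0]}'
```

```text
time_s: 9.5
tool_pos: [0.545, 0.0397, 0.0983]
orientation: [[-0.0, -0.09, -0.996], [-0.0, -0.996, 0.09], [-1.0, 0.0, 0.0]]
ft_force: [0.1, -0.1, 0.6]
opening: -0.0002
time_s: 10.1
tool_pos: [0.5453, 0.0397, 0.0904]
orientation: [[0.0, -0.09, -0.996], [0.0, -0.996, 0.09], [-1.0, -0.0, -0.0]]
ft_force: [0.1, -0.1, 3.3]
opening: -0.0
```

```bash
python3 -m crank '{"hand":[255,255,255,255],"translation":[[1,0,0],[1,0,0],[0.5,0,0],[0,0,0]],"yaw":[0,0,0,0]}'
python3 -m crank '{"hand":[255,255,255],"translation":[[0.5,0,0],[0.5,0,0],[0,0,0]],"yaw":[0,0,0]}'
```

```text
time_s: 10.5
tool_pos: [0.5453, 0.0397, 0.088]
orientation: [[0.001, -0.09, -0.996], [0.0, -0.996, 0.09], [-1.0, -0.0, -0.001]]
ft_force: [-0.5, 0.0, 3.9]
opening: -0.0
time_s: 10.8
tool_pos: [0.5453, 0.0397, 0.0879]
orientation: [[0.001, -0.09, -0.996], [0.0, -0.996, 0.09], [-1.0, -0.0, -0.001]]
ft_force: [-1.4, 0.2, 10.5]
opening: 0.0002
```

The button bottomed out at z 0.0879, a 6 mm stroke from contact near 0.094, with the force rising to 10.5 N. I'll lift straight out and check that it comes back up.

```bash
python3 -m crank '{"hand":[255,255,255,255,255,255,255,255],"translation":[[-10,0,0],[-20,0,0],[-40,0,0],[-50,0,0],[-40,0,0],[-20,0,0],[0,0,0],[0,0,0]],"yaw":[0,0,0,0,0,0,0,0]}'
python3 - <<'E'
from rig import bot
import cv2
for n in("wrist","side"):
    r=bot.snapshot(n);im=r["image"][:,:,::-1]
    if n=="side": im=cv2.resize(im[90:240,200:350],None,fx=4,fy=4,interpolation=cv2.INTER_CUBIC)
    else: im=cv2.resize(im[60:210,180:340],None,fx=5,fy=4,interpolation=cv2.INTER_CUBIC)
    cv2.imwrite(f"pics/{n}5.png",im)
E
```

```text
time_s: 11.6
tool_pos: [0.5445, 0.0397, 0.2664]
orientation: [[-0.001, -0.09, -0.996], [0.0, -0.996, 0.09], [-1.0, 0.0, 0.001]]
ft_force: [0.4, 0.2, -0.9]
opening: -0.0
```

View pics/side5.png

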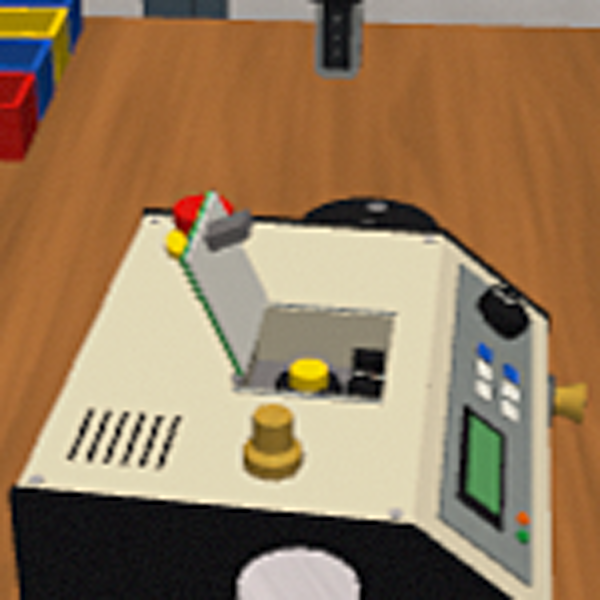

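View pics/wrist5.png

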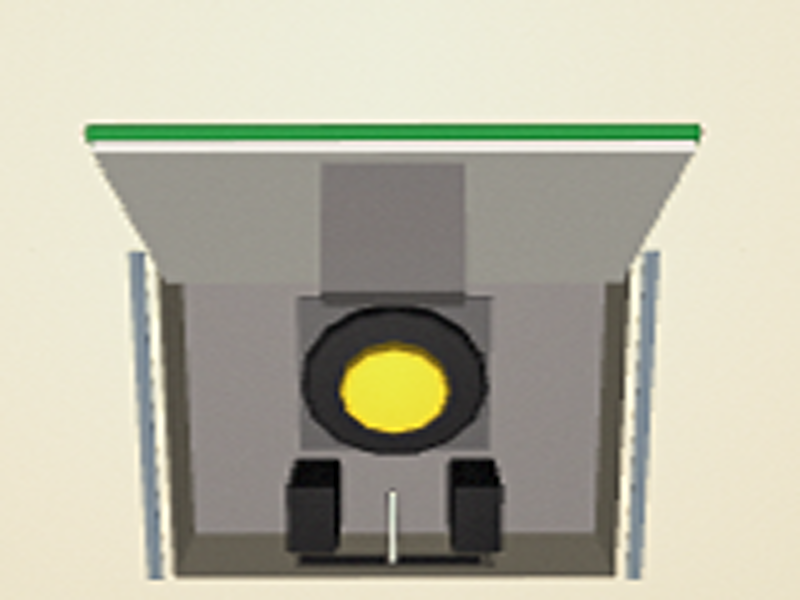

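The button is out again, in the same place as before (side (309,372)), and nothing else has moved. I'll cross over the flap at height and come down behind it.

```bash
python3 -m crank '{"hand":[255,255,255,255,255,255,255,255,255],"translation":[[0,0,-35],[0,0,-35],[0,0,-36],[0,0,0],[40,0,0],[40,0,0],[30,0,0],[0,0,0],[0,0,0]],"yaw":[0,0,0,0,0,0,0,0,0]}'
python3 - <<'E'
from rig import bot
import cv2
for n in("side",):
    r=bot.snapshot(n);im=r["image"][:,:,::-1]
    cv2.imwrite(f"pics/{n}6.png",cv2.resize(im[90:240,200:350],None,fx=4,fy=4,interpolation=cv2.INTER_CUBIC))
E
```

```text
time_s: 12.6
tool_pos: [0.6494, 0.0303, 0.1555]
orientation: [[-0.004, -0.09, -0.996], [0.0, -0.996, 0.09], [-1.0, 0.0, 0.004]]
ft_force: [1.5, -0.7, 1.0]
opening: -0.0001
```

View pics/side6.png

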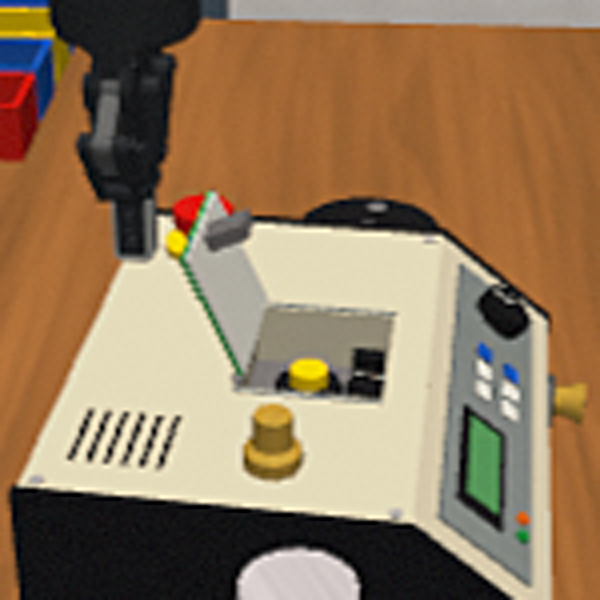

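The fingertip stands behind the flap on its green side, clear of it, at hinge x +62 and centred in y. I'll push slowly towards the console.

```bash
python3 -m crank '{"hand":[255,255,255,255,255,255,255,255,255,255],"translation":[[0,0,6],[0,0,6],[0,0,4],[0,0,4],[0,0,4],[0,0,4],[0,0,4],[0,0,4],[0,0,4],[0,0,4]],"yaw":[0,0,0,0,0,0,0,0,0,0]}'
python3 - <<'E'
from rig import bot
import cv2
for n in("side",):
    r=bot.snapshot(n);im=r["image"][:,:,::-1]
    cv2.imwrite(f"pics/{n}7.png",cv2.resize(im[90:240,200:350],None,fx=4,fy=4,interpolation=cv2.INTER_CUBIC))
E
```

```text
time_s: 13.65
tool_pos: [0.6064, 0.0342, 0.1567]
orientation: [[-0.0, -0.09, -0.996], [-0.0, -0.996, 0.09], [-1.0, 0.0, 0.0]]
ft_force: [1.9, -0.6, 1.3]
opening: 0.0003
```

View pics/side7.png

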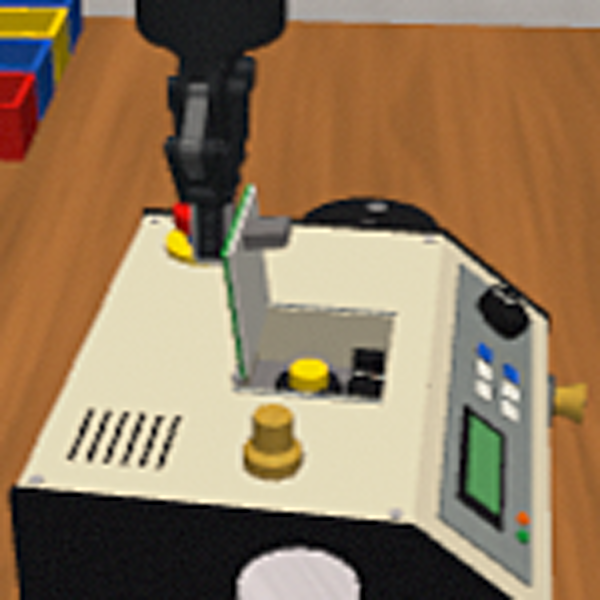

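The flap follows smoothly and is now just past upright (force about 2 N). Continuing.

```bash
python3 -m crank '{"hand":[255,255,255,255,255,255,255,255,255,255,255],"translation":[[0,0,4],[0,0,4],[0,0,4],[0,0,4],[0,0,4],[0,0,4],[0,0,4],[0,0,4],[0,0,4],[0,0,4],[0,0,4]],"yaw":[0,0,0,0,0,0,0,0,0,0,0]}'
python3 -m crank '{"hand":[255,255,255,255,255,255,255,255],"translation":[[3,0,3],[3.5,0,3],[3.5,0,3],[3.5,0,3],[3.5,0,2.5],[3.5,0,2.5],[3.5,0,2],[3.5,0,2]],"yaw":[0,0,0,0,0,0,0,0]}'
python3 - <<'E'
from rig import bot
import cv2
for n in("side",):
    r=bot.snapshot(n);im=r["image"][:,:,::-1]
    cv2.imwrite(f"pics/{n}8.png",cv2.resize(im[90:240,200:350],None,fx=4,fy=4,interpolation=cv2.INTER_CUBIC))
E
```

```text
time_s: 14.8
tool_pos: [0.5626, 0.0381, 0.1569]
orientation: [[0.0, -0.09, -0.996], [0.0, -0.996, 0.09], [-1.0, -0.0, -0.0]]
ft_force: [1.6, 0.6, -0.5]
opening: -0.0
time_s: 15.6
tool_pos: [0.5422, 0.0399, 0.129]
orientation: [[0.001, -0.09, -0.996], [-0.0, -0.996, 0.09], [-1.0, -0.0, -0.001]]
ft_force: [1.0, 0.5, 1.8]
opening: 0.0001
```

View pics/side8.png

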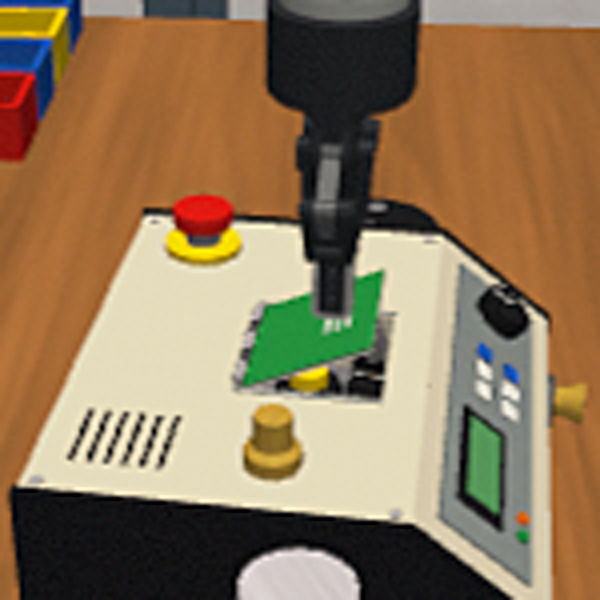

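The flap is down to about 21° with the fingertip on its green face at the ribs. I'll bring it flush, then press to the stop.

```bash
python3 -m crank '{"hand":[255,255,255,255,255,255,255,255,255,255],"translation":[[3,0,2],[3,0,2],[3,0,2],[3,0,1.5],[3,0,1.5],[3,0,1],[2,0,0],[1,0,0],[1,0,0],[0,0,0]],"yaw":[0,0,0,0,0,0,0,0,0,0]}'
python3 -m crank '{"hand":[255,255,255,255],"translation":[[1,0,0],[1,0,0],[1,0,0],[0,0,0]],"yaw":[0,0,0,0]}'
python3 -m crank '{"hand":[255,255,255,255],"translation":[[1,0,0],[1,0,0],[0.5,0,0],[0,0,0]],"yaw":[0,0,0,0]}'
```

```text
time_s: 16.65
tool_pos: [0.5315, 0.0409, 0.107]
orientation: [[-0.001, -0.09, -0.996], [0.0, -0.996, 0.09], [-1.0, 0.0, 0.001]]
ft_force: [0.3, 0.4, 1.8]
opening: -0.0005
time_s: 17.05
tool_pos: [0.5316, 0.0409, 0.1041]
orientation: [[-0.001, -0.09, -0.996], [0.0, -0.996, 0.09], [-1.0, 0.0, 0.001]]
ft_force: [-1.5, -0.2, 2.4]
opening: 0.0001
time_s: 17.45
tool_pos: [0.5318, 0.0409, 0.1016]
orientation: [[-0.001, -0.09, -0.996], [0.0, -0.996, 0.09], [-1.0, 0.0, 0.001]]
ft_force: [-1.5, 0.9, 1.7]
opening: 0.0
```

```bash
python3 -m crank '{"hand":[255,255,255],"translation":[[0.5,0,0],[0.5,0,0],[0,0,0]],"yaw":[0,0,0]}'
python3 -m crank '{"hand":[255,255,255],"translation":[[0.5,0,0],[0.5,0,0],[0,0,0]],"yaw":[0,0,0]}'
```

```text
time_s: 17.75
tool_pos: [0.532, 0.0408, 0.1007]
orientation: [[-0.0, -0.09, -0.996], [0.0, -0.996, 0.09], [-1.0, 0.0, 0.0]]
ft_force: [-0.8, 0.4, 2.2]
opening: 0.0002
time_s: 18.05
tool_pos: [0.532, 0.0408, 0.1004]
orientation: [[0.0, -0.09, -0.996], [-0.0, -0.996, 0.09], [-1.0, 0.0, -0.0]]
ft_force: [-2.7, 0.4, 6.1]
opening: 0.0
```

```bash
python3 -m crank '{"hand":[255,255,255],"translation":[[0.5,0,0],[0,0,0],[0,0,0]],"yaw":[0,0,0]}'
python3 -m crank '{"hand":[255,255,255,255,255,255,255,255,255,255,255,255,255,255,255,255],"translation":[[-2,0,0],[-3,0,0],[-5,0,0],[-20,0,0],[-40,0,0],[-50,0,0],[-20,0,0],[0,0,0],[0,0,0],[0,0,0],[0,0,0],[0,0,0],[0,0,0],[0,0,0],[0,0,0],[0,0,0]],"yaw":[0,0,0,0,0,0,0,0,0,0,0,0,0,0,0,0]}'
python3 - <<'E'
from rig import bot
import cv2
for n in("side","top","wrist"):
    r=bot.snapshot(n);im=r["image"][:,:,::-1]
    if n=="side": im=cv2.resize(im[90:240,200:350],None,fx=4,fy=4,interpolation=cv2.INTER_CUBIC)
    cv2.imwrite(f"pics/{n}9.png",im)
E
```

```text
time_s: 18.35
tool_pos: [0.532, 0.0409, 0.1002]
orientation: [[0.0, -0.09, -0.996], [-0.0, -0.996, 0.09], [-1.0, -0.0, -0.0]]
ft_force: [-4.2, 0.3, 10.0]
opening: 0.0004
time_s: 19.95
tool_pos: [0.5321, 0.0408, 0.2393]
orientation: [[0.0, -0.09, -0.996], [0.0, -0.996, 0.09], [-1.0, -0.0, -0.0]]
ft_force: [-0.3, -0.5, 0.4]
opening: 0.0001
```

View pics/side9.png

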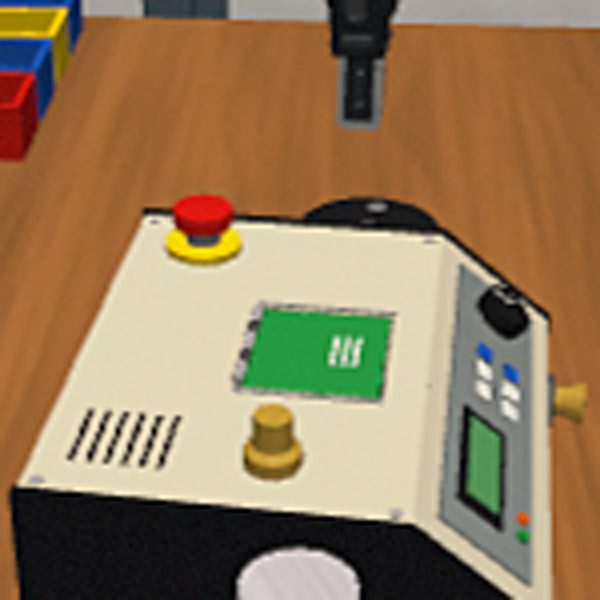

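View pics/wrist9.png

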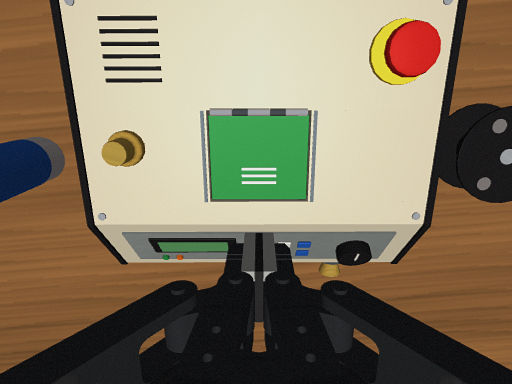

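View pics/top9.png

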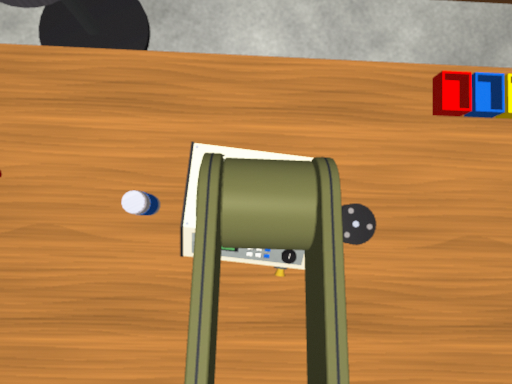

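The flap is flush and shut 1.3 s after release (wrist: ribs (259,176), edge y 201). The can (136,203), reel and bush are where they were. One more second, a pixel comparison with the first side view, then I'll hand it in.

```bash
python3 -m crank '{"hand":[255,255,255,255,255,255,255,255,255,255],"translation":[[0,0,0],[0,0,0],[0,0,0],[0,0,0],[0,0,0],[0,0,0],[0,0,0],[0,0,0],[0,0,0],[0,0,0]],"yaw":[0,0,0,0,0,0,0,0,0,0]}'
python3 - <<'E'
from rig import bot
import cv2,numpy as np
a=cv2.imread("pics/side0.png").astype(int);r=bot.snapshot("side")["image"][:,:,::-1].astype(int)
d=np.abs(a-r).max(2);print("flap/machine",d[158:258,204:345].max(),(d[158:258,204:345]>25).sum(),"can",d[225:312,255:295].max(),"reel",d[138:150,270:312].max())
s=bot.state();print(s['time_s'],s['ft_force'])
if (d[158:258,204:345]>25).sum()<20: print(bot.sign_off())
E
```

```text
time_s: 21.1
tool_pos: [0.5321, 0.0408, 0.2393]
orientation: [[0.0, -0.09, -0.996], [-0.0, -0.996, 0.09], [-1.0, 0.0, -0.0]]
ft_force: [0.0, -0.1, -0.0]
opening: 0.0002
flap/machine 35 2 can 14 reel 8
21.15 [0.54600199 0.04996647 0.2463897 ]
the job is handed in; nothing more can be done
None
```

The job is done and handed in at 21.2 s. The counter's reset button was pressed fully in and came back out, and the flap is latched shut again.

- **Opening:** I pressed the flap on its ribs with closed fingers until the force climbed with no more travel (z 0.100, about 9 N). After I lifted away it sprang fully open by itself.
- **Reset button:** I pressed it about 7–9 mm to the console side of its centre, to keep the gripper clear of the open flap's latch tongue. It bottomed out at z 0.088, about 6 mm of travel, with 10.5 N. The next picture showed it out again.
- **Closing:** I pushed the flap over from its green outside only, starting against the outer corner of its free edge. I then pressed it at the ribs to the same stop (z 0.100, 10 N) and let go.

**Last checks:**
- The flap was still flush and shut more than 2 s after release.
- In the side view, only 2 pixels over the machine, flap and bush differed noticeably from the first picture. The can and reel were unchanged.
- The arm was clear, with zero force apart from sensor noise.
- The largest force I read was about 11 N.
- No check failed. The latch and the button's travel were judged from pictures, positions and forces, as there is no direct reading of either.

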